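# Lay the flat brushes in the brush rest by width

### The job

Tidy the painting table: take the four flat brushes off the drawing board and lay them in the brush rest in order of width, one to each hollow, with the narrowest at the end next to the open rinsing pot and the widest at the other end. Each brush should lie flat and level with the bare middle of its handle across both rails, down in the opposite hollows, and its bristles out over the far rail, pointing away from the robot. Leave the rinsing pot, the primer jar and the palette knife where they are.

Things in the scene. Friction and masses are not known exactly. Their poses are not given: they have to be found in the camera images.
- brush_15_grip (a point): narrowest flat brush, lying flat on the board, bristles roughly away from the robot: these and the ferrule 15 mm wide, beech handle 12 mm wide, 12 mm thick; about 25 g. Point: near its balance, mid-width, mid-thickness, 7 mm above what the brush lies on. x to the bristles, y across, z up. Even handle from x -55 to +56 mm, 14 mm thick ferrule +66 to +94, bristles to +134, handle's end -116.
- brush_30_grip (a point): second narrowest flat brush, lying flat on the board, bristles roughly away from the robot: these and the ferrule 30 mm wide, beech handle 14 mm wide, 12 mm thick; about 35 g. Point: near its balance, mid-width, mid-thickness, 7 mm above what the brush lies on. x to the bristles, y across, z up. Even handle from x -55 to +56 mm, 14 mm thick ferrule +66 to +94, bristles to +134, handle's end -121.
- brush_45_grip (a point): second widest flat brush, lying flat on the board, bristles roughly away from the robot: these and the ferrule 45 mm wide, beech handle 16 mm wide, 12 mm thick; about 50 g. Point: near its balance, mid-width, mid-thickness, 7 mm above what the brush lies on. x to the bristles, y across, z up. Even handle from x -55 to +56 mm, 14 mm thick ferrule +66 to +94, bristles to +134, handle's end -126.
- brush_60_grip (a point): widest flat brush, lying flat on the board, bristles roughly away from the robot: these and the ferrule 60 mm wide, beech handle 18 mm wide, 12 mm thick; about 65 g. Point: near its balance, mid-width, mid-thickness, 7 mm above what the brush lies on. x to the bristles, y across, z up. Even handle from x -55 to +56 mm, 14 mm thick ferrule +66 to +94, bristles to +134, handle's end -131.
- rest: wooden brush rest, fixed: two wavy rails along y, 12 mm thick, 284 long, open between them, on low end battens. Origin on the table under the middle of the near rail; x to the far rail (at x = 80 mm, away from the robot), z up. Each rail has hollows at y = -90, -30, 30, 90 mm, opposite in pairs; floors flat, 28 wide, 30 above the table; crests between them 40 high.
- rinse_pot: the rinsing pot: an open white ceramic pot, 76 mm across and 85 mm high, standing loose on the table beyond one end of the rest, which end differs from start to start. Origin at the centre of its underside, z up.
- primer_jar: a bystander: a closed white jar of primer with a black lid, 72 mm across and 90 mm high, standing loose beyond the other end of the rest. Origin at the centre of its underside, z up.
- palette_knife: a bystander: a palette knife with a dark wooden handle and a steel blade, 220 mm long, 20 wide, 12 thick, lying loose on the table on the far side of the work. Origin under its handle, 80 mm from the handle's end, on the table; x points to the blade's tip, z up.
- board: the dark drawing board covered with a sheet of paper that the brushes lie on at the start, fixed, 320 by 420 mm (x, y) and 6 mm thick, to the left or to the right of the rest. Origin at the centre of its underside on the table, z up.

How it is judged:
By the outcome, as a careful person would: the job done as asked, in the order asked, and still so for the second after the job is handed in, with the robot touching nothing.
It also fails if it takes over 109 s, if anything falls off the work surface, if the arm or the gripper's body presses on something with over 40 N, if the wrist force passes 120 N, or if a joint passes its speed limit or range.

### The arm

A 6-joint arm with a two-finger parallel gripper is mounted at the origin on the work surface. World frame = base frame: x ahead of the robot, y to its left, z up, the work surface at z = 0. Lengths are in m, angles in degrees, forces in N, time in s.
With the tool pointing down it reaches from about 0.275 to 0.975 m from the base axis. Payload 8.4 kg.
Tool frame: the origin (TCP) lies on the front face of the gripper's body, between the roots of the fingers; the fingertips stand 88 mm ahead of it and the grasp point (between the pads) lies 69 mm ahead of it (bot.finger_overhang is the distance from the TCP to the fingertips, in m); z points along the fingers, x is the direction in which the jaws open and shut, and the axes are right-handed (so a half turn about z gives the same grasp; the last joint's range is limited). The gripper opens to 92 mm and grips with 3 to 60 N. Pads are 20 mm wide; open, the fingers measure 128 mm over their backs; the gripper's body (75 mm by 189 mm) begins 69 mm behind the grasp point.
Start: joints at [-65.798, 20.225, 93.587, -0, 66.188, -0.138], TCP at [0.258, -0.569, 0.303] pointing down, gripper open.
Joint ranges: [-150.9, 150.9], [-52.94, 120.26], [3.33, 152.33], [-74.26, 254.26], [0, 154.13], [-172.89, 172.89]. Speed limits (degrees/s): [127.2, 127.2, 159.86, 180, 180, 180].

### API

Orientations are given as a 3x3 rotation matrix whose columns are the frame's x, y, z axes.
In Python, from station import bot gives the robot as it stands.
- The arm moves only by the tool servo_tool, never from a script. Its argument "motion" is a list of rows, each a list of 6 numbers: the shift along the tool's x, y, z in mm, then the turn, a rotation vector about the tool's x, y, z in degrees. In form: [[tx, ty, tz, wx, wy, wz], ...]. A call has 1 to 12 rows; each row shifts and turns the commanded pose from where the row before left it, along the tool's axes as they then stand; what a row does not reach is not made up. A row lasts 1/8 s, in which the tool goes at most 62.5 mm and 10.7 degrees, less where a joint would pass 70% of its speed; a pose out of reach is approached as far as the arm can. A call is refused whole if a number of a shift passes 62.5 or a number of a turn 10.7, either way. A call with a gripper value outside its range is refused whole. "fingers" is the finger opening in mm, from 0 to 91.9, set as the call begins (left out, the last holds). The fingers move at their own pace and stop on an object; "force" is the grip in N (left out, the last holds). Time passes only in rows, so rows that do not move let the fingers close. It gives the time, the measured TCP pose, the force and the opening at its end, in the units of the state.
- bot.sense(): the state, without advancing time (a new reading comes with each control period).
- bot.read_camera(name): name is "scene" or "top" or "wrist"; returns a dict with "color" (400x640x3 uint8, red, green, blue), "z_map" (400x640 float32, m along the optical axis (not along the pixel's ray), 0 where there is no reading), "fx", "fy", "cx", "cy" (pixels), "extrinsics" (4x4, takes a point from camera to world coordinates); the wrist camera has in their place "T_tool_cam" (4x4, takes a point from camera to tool coordinates, whose origin is the TCP and whose axes are the tool frame's). Camera axes: x right, y down, z forward; pixel columns grow to the right and rows downward; lengths in m; the calibration is good to about 2 mm. The wrist camera is an equidistant fisheye: a pixel r from the principal point sees the ray r / f radians off the axis. A picture is of the moment at which its call begins: read the wrist's pose just before it.
- bot.job_done(): hands the job in, once; it reports no verdict.
The state is a dict: "t": time; "qpos": joint angles; "qvel": joint speeds; "joint_torque": joint torques, N m; "tool_pos": TCP position; "tcp_rot": TCP orientation; "contact_force": force on the tool from outside, world axes, zero at the start; "ft_torque": the same for the moment, N m; "grip_width": opening from 0.0 (shut) to 1.0 (fully open).
Only numpy, scipy, OpenCV 4.12 (cv2) and the standard library are available. Lean on these libraries where they do the work, as an engineer would, in place of code of your own. Each camera call takes 0.05 s, during which the arm holds its last target.

## Working session

There is one attempt and no reset: what is moved stays moved. The work goes in short steps, Python scripts to look and compute and a tool call to move; the robot and the scene stay as the last step left them, time stands still between calls to the robot, and variables do not carry over. Pictures are saved under pics/ and viewed, and the job is handed in when it is done.

Besides the shell and the picture viewer there is one more tool, called after "Emit:" by a JSON object that holds its "fn" and its "kwargs". servo_tool: Moves the arm, as the interface text tells. Its arguments: {"type":"object","properties":{"motion":{"type":"array","items":{"type":"array","items":{"type":"number"}}},"fingers":{"type":"number"},"force":{"type":"number"}},"required":["motion"]}

```bash
mkdir -p pics; ls; python3 - <<'E'
from station import bot
import cv2,numpy as np
s=bot.sense(); print(s)
for n in ("scene","top"):
    c=bot.read_camera(n); cv2.imwrite(f"pics/{n}0.png",c["color"][:,:,::-1]); np.savez(f"/tmp/{n}.npz",**c)
    print(n,c["fx"],c["fy"],c["cx"],c["cy"],np.round(c["extrinsics"],4).tolist())
E
```

```text
pics
{'t': 0.0, 'qpos': array([-6.58002250e+01,  2.02628855e+01,  9.36289034e+01,  1.94237534e-04,
        6.61861555e+01, -1.38131147e-01]), 'qvel': array([ 0.08253612,  0.01476335, -0.10283438,  0.04708322,  0.02943662,
        0.0115474 ]), 'joint_torque': array([ 7.94238858e-04, -5.93839788e+01, -3.34215939e+01,  6.97618746e-02,
        2.31728959e-02, -1.24376393e-04]), 'tool_pos': array([ 0.25741743, -0.56912446,  0.30196054]), 'tcp_rot': array([[ 4.12115615e-01, -9.11131391e-01, -5.54818868e-04],
       [-9.11130544e-01, -4.12115989e-01,  1.24210695e-03],
       [-1.36037236e-03, -6.37925493e-06, -9.99999075e-01]]), 'contact_force': array([ 0.41128538, -0.92851641,  0.88294722]), 'ft_torque': array([ 0.0091213 ,  0.00734274, -0.00553571]), 'grip_width': 0.9978489594950266}
scene 376.4187195468051 376.4187195468051 324.61916015180225 198.64145868016243 [[0.0471, 0.8073, -0.5883, 1.1534], [0.9989, -0.0367, 0.0295, -0.0073], [0.0022, -0.5891, -0.8081, 0.8276], [0.0, 0.0, 0.0, 1.0]]
top 405.09917272145816 405.09917272145816 326.5655360781313 203.13472071996847 [[0.0116, -0.997, 0.0769, 0.5164], [-0.9999, -0.0112, 0.0055, -0.0126], [-0.0047, -0.0769, -0.997, 1.3443], [0.0, 0.0, 0.0, 1.0]]
```

View pics/scene0.png

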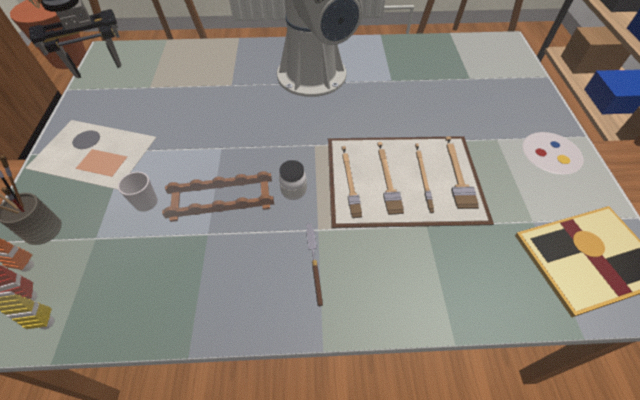

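View pics/top0.png

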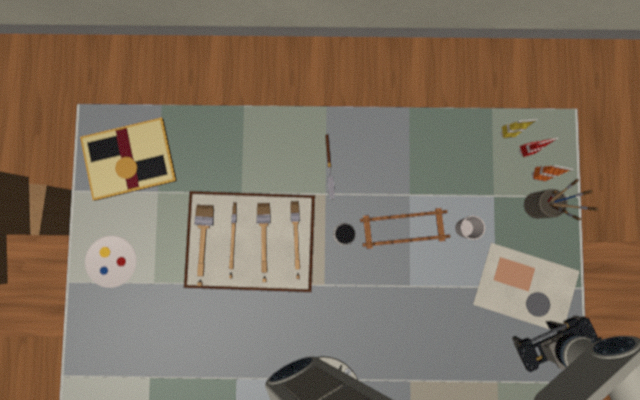

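The top view shows the board with brushes at columns 185–315. Brushes left to right are 60, 15, 45 and 30. The rest is at columns 362–448, with the open pot to its right (470,227) and the black-lidded jar to its left (345,233). The knife is at (330,165).

```bash
cat > h.py <<'E'
import numpy as np,cv2
def load(n): return dict(np.load(f"/tmp/{n}.npz"))
def cloud(c):
    z=c["z_map"].astype(float); v,u=np.mgrid[0:z.shape[0],0:z.shape[1]]
    P=np.stack([(u-c["cx"])/c["fx"]*z,(v-c["cy"])/c["fy"]*z,z],-1)
    E=c["extrinsics"]; return P@E[:3,:3].T+E[:3,3]
def ray(c,u,v,h):
    E=c["extrinsics"]; d=E[:3,:3]@np.array([(u-c["cx"])/c["fx"],(v-c["cy"])/c["fy"],1]); o=E[:3,3]
    return o+d*(h-o[2])/d[2]
E
python3 - <<'E'
from h import *
c=load("top"); P=cloud(c)
for n,(u,v) in dict(table=(270,330),board=(248,250),b45=(264,245),rail=(405,214),jar=(345,233),pot=(470,227),knife=(327,145)).items(): print(n,P[v,u].round(4))
print(P[225:260:5,264].round(4)); print(np.std(P[215:260,248,2]))
im=c["color"][180:300,180:500,::-1]; 
cv2.imwrite("pics/t_a.png",cv2.resize(im[:,:140],None,fx=5,fy=5,interpolation=cv2.INTER_CUBIC))
cv2.imwrite("pics/t_b.png",cv2.resize(im[:,140:],None,fx=4.4,fy=4.4,interpolation=cv2.INTER_CUBIC))
E
```

```text
table [0.2053 0.1734 0.0044]
board [0.4622 0.2514 0.0056]
b45 [0.4795 0.1971 0.0185]
rail [ 0.5849 -0.2588  0.0369]
jar [ 0.5213 -0.0638  0.0858]
pot [ 5.462e-01 -4.803e-01  3.000e-04]
knife [ 0.8135 -0.0044  0.0128]
[[0.5446 0.1986 0.0188]
 [0.5283 0.1976 0.0223]
 [0.512  0.1981 0.0172]
 [0.4958 0.1974 0.019 ]
 [0.4795 0.1971 0.0185]
 [0.4634 0.1966 0.0191]
 [0.4471 0.1966 0.0171]]
0.19731060176833576
```

View pics/t_a.png

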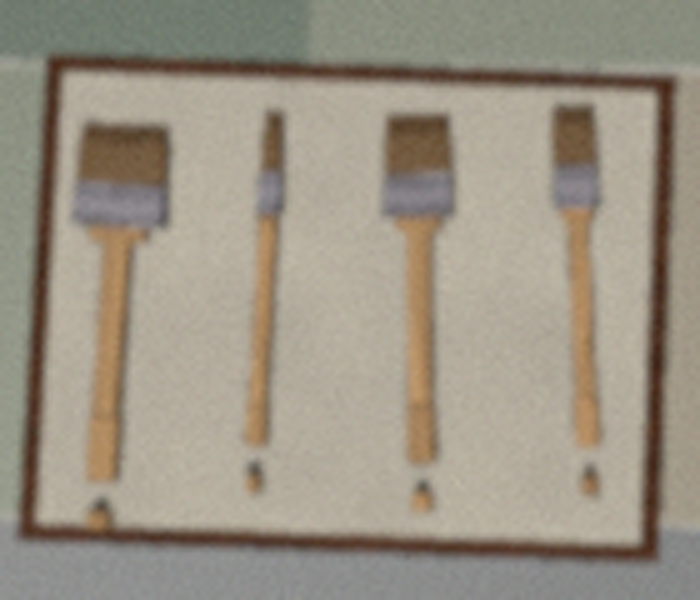

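View pics/t_b.png

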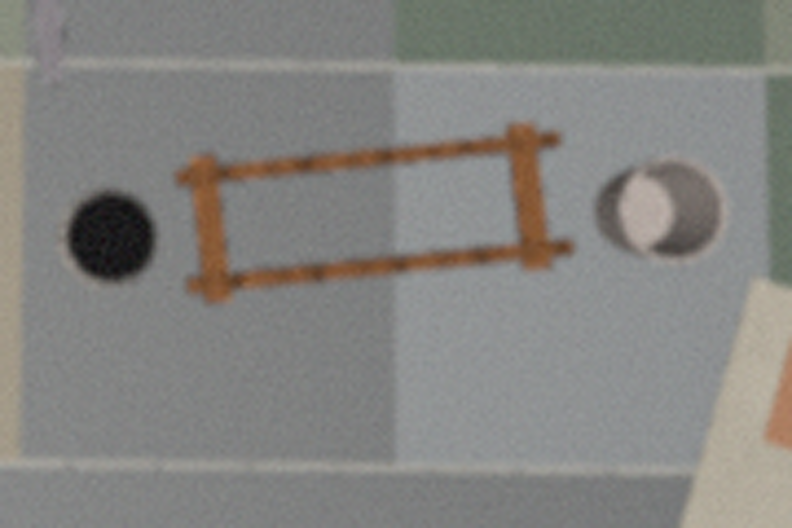

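```bash
cat > m.py <<'E'
from h import *
c=load("top"); P=cloud(c); E=c["extrinsics"]
hsv=cv2.cvtColor(c["color"],cv2.COLOR_RGB2HSV).astype(int); 
# brushes: wood handle
m=((hsv[...,1]>85)&(hsv[...,0]<22)&(hsv[...,2]>110)).astype(np.uint8); m[:,:192]=0;m[:,309:]=0;m[:198]=0;m[283:]=0
n,l,st,ce=cv2.connectedComponentsWithStats(m)
for i in range(1,n):
    if st[i,4]<60: continue
    v,u=np.nonzero(l==i); p=np.array([ray(c,a,b,.019)[:2] for a,b in zip(u,v)])
    print("brush",st[i,:4],p.min(0).round(4),p.max(0).round(4)); 
    lo,hi=p[:,0].min()+.01,p[:,0].max()-.02
    q=p[(p[:,0]>lo)&(p[:,0]<hi)]; k=np.polyfit(q[:,0],q[:,1],1); print("  slope deg",np.degrees(np.arctan(k[0])).round(2),"y at x=.45,.5:",np.polyval(k,[.45,.5]).round(4))
m=((hsv[...,1]>100)&(hsv[...,0]<22)).astype(np.uint8); m[:,:357]=0;m[:,452:]=0;m[:205]=0;m[252:]=0
v,u=np.nonzero(m); p=np.array([ray(c,a,b,np.clip(P[b,a,2],0,.045)) for a,b in zip(u,v)])
print("rest n",len(p), np.percentile(p[:,2],[5,25,50,75,95]).round(4))
r=cv2.minAreaRect((p[:,:2]*1000).astype(np.float32)); print(r)
x=p[:,:2]; 
# rail points: project on guess axes
a=np.radians(5.5)
for _ in range(5):
    ex=np.array([np.cos(a),np.sin(a)]);ey=np.array([-np.sin(a),np.cos(a)]);cc=x.mean(0)
    s=(x-cc)@ex;t=(x-cc)@ey
    sel=abs(t)<.095; f=sel&(s>0); g=sel&(s<0)
    kf=np.polyfit(t[f],s[f],1);kg=np.polyfit(t[g],s[g],1); a-=np.arctan((kf[0]+kg[0])/2)
print("yaw",np.degrees(a),"gap",kf[1]-kg[1],"t range",t.min(),t.max(),"centre",cc+ex*(kf[1]+kg[1])/2+ey*(t.min()+t.max())/2)
E
python3 m.py
```

```text
brush [258 207  12   7] [0.5837 0.1832] [0.6037 0.2196]Traceback (most recent call last):
  File "m.py", line 12, in <module>
    q=p[(p[:,0]>lo)&(p[:,0]<hi)]; k=np.polyfit(q[:,0],q[:,1],1); print("  slope deg",np.degrees(np.arctan(k[0])).round(2),"y at x=.45,.5:",np.polyval(k,[.45,.5]).round(4))
                                    ~~~~~~~~~~^^^^^^^^^^^^^^^^^
    raise TypeError("expected non-empty vector for x")
TypeError: expected non-empty vector for x
```

```bash
sed -i 's/st\[i,4\]<60/st[i,3]<25/' m.py; python3 m.py
```

```text
brush [229 223   6  46] [0.404  0.2958] [0.55   0.3091]
  slope deg -1.96 y at x=.45,.5: [0.3023 0.3005]
brush [293 222   7  47] [0.4066 0.0818] [0.5556 0.1039]
  slope deg 3.27 y at x=.45,.5: [0.0909 0.0938]
brush [260 224   8  48] [0.3956 0.1886] [0.548  0.2117]
  slope deg 2.04 y at x=.45,.5: [0.1975 0.1992]
brush [198 226  11  50] [0.3803 0.3817] [0.5392 0.4146]
  slope deg -1.86 y at x=.45,.5: [0.4002 0.3986]
rest n 699 [0.0063 0.0108 0.0291 0.0358 0.0412]
((540.4312133789062, -258.4208679199219), (103.3297119140625, 278.67425537109375), 6.220069408416748)
yaw 6.455190142265899 gap 0.07957143831620056 t range -0.14242426907742467 0.13658869562554246 centre [ 0.54070304 -0.25838822]
```

```bash
cat > mv.py <<'E'
# prints the shift/turn from the measured pose to a TCP target (tool down), yaw = direction of brush x
import sys,numpy as np
from scipy.spatial.transform import Rotation as R
from station import bot
def go(x,y,z,yaw,s=None):
    s=s or bot.sense(); Rc=np.array(s["tcp_rot"]);p=np.array(s["tool_pos"])
    h=np.radians(yaw-90); xa=np.array([np.cos(h),np.sin(h),0]); za=np.array([0,0,-1.]); Rt=np.stack([xa,np.cross(za,xa),za],1)
    w=np.degrees(R.from_matrix(Rc.T@Rt).as_rotvec())
    d=np.array([x,y,z])-p
    print("t",round(s["t"],2),"pos",p.round(4),"F",np.round(s["contact_force"],1),"grip",round(s["grip_width"]*91.9,1))
    print(" shift in tool now",(Rc.T@d*1000).round(1)," | in target frame (turn first)",(Rt.T@d*1000).round(1)," turn",w.round(2))
if __name__=="__main__": go(*map(float,sys.argv[1:5]))
E
python3 mv.py 0.541 -0.258 0.303 6.4
python3 - <<'E'
from h import *
c=load("top")
for n,(ft,fb,bt,u) in dict(b15=(172,215,110,270),b30=(165,208,105,577),b45=(172,215,115,420),b60=(180,225,125,122)).items():
    print(n,[round(ray(c,180+u/5,180+q/5-.4,.018)[0],4) for q in (bt,ft,fb)])
E
```

```text
t 0.1 pos [ 0.2574 -0.5692  0.302 ] F [ 0.2 -0.2  0.1] grip 91.6
 shift in tool now [-166.6 -386.6   -0.8]  | in target frame (turn first) [-277.6 -316.5   -1. ]  turn [1.000e-02 7.000e-02 1.794e+01]
b15 [np.float64(0.6203), np.float64(0.5795), np.float64(0.5513)]
b30 [np.float64(0.6259), np.float64(0.5864), np.float64(0.5582)]
b45 [np.float64(0.6181), np.float64(0.5807), np.float64(0.5525)]
b60 [np.float64(0.6094), np.float64(0.5732), np.float64(0.5437)]
```

Emit:
{"fn": "servo_tool", "kwargs": {"motion": [[0, 0, 0, 0, 0, 9], [0, 0, 0, 0, 0, 8.9], [-34.7, -39.6, 0, 0, 0, 0], [-34.7, -39.6, 0, 0, 0, 0], [-34.7, -39.6, 0, 0, 0, 0], [-34.7, -39.6, 0, 0, 0, 0], [-34.7, -39.6, 0, 0, 0, 0], [-34.7, -39.6, 0, 0, 0, 0], [-34.7, -39.6, 0, 0, 0, 0], [-34.7, -39.6, 0, 0, 0, 0], [0, 0, 0, 0, 0, 0], [0, 0, 0, 0, 0, 0]], "fingers": 50, "force": 25}}

```text
t: 1.6
tool_pos: [0.5408, -0.2581, 0.3023]
tcp_rot: [[0.113, -0.994, -0.001], [-0.994, -0.113, 0.0], [-0.0, 0.001, -1.0]]
contact_force: [-0.3, -0.5, 0.2]
grip_width: 0.546
```

```bash
cat > wr.py <<'E'
import sys,numpy as np,cv2
from station import bot
def shot(name):
    s=bot.sense(); c=bot.read_camera("wrist"); T=np.eye(4);T[:3,:3]=s["tcp_rot"];T[:3,3]=s["tool_pos"]; c["T"]=T@c["T_tool_cam"]
    np.savez(f"/tmp/{name}.npz",**c); cv2.imwrite(f"pics/{name}.png",c["color"][:,:,::-1]); return c
def wcloud(c):
    z=c["z_map"].astype(float); v,u=np.mgrid[0:z.shape[0],0:z.shape[1]]
    x=(u-c["cx"])/c["fx"];y=(v-c["cy"])/c["fy"];r=np.hypot(x,y)+1e-9;k=np.tan(np.minimum(r,1.5))/r
    return np.stack([x*k*z,y*k*z,z],-1)@c["T"][:3,:3].T+c["T"][:3,3]
def wray(c,u,v,h):
    x=(u-c["cx"])/c["fx"];y=(v-c["cy"])/c["fy"];r=np.hypot(x,y)+1e-9
    d=c["T"][:3,:3]@np.array([x/r*np.sin(r),y/r*np.sin(r),np.cos(r)]);o=c["T"][:3,3]; return o+d*(h-o[2])/d[2]
if __name__=="__main__": shot(sys.argv[1])
E
python3 wr.py w1; python3 mv.py 0.541 -0.258 0.303 6.4
```

```text
t 1.65 pos [ 0.5405 -0.2587  0.3024] F [-0.6 -0.5 -0.4] grip 49.6
 shift in tool now [-0.6 -0.6 -0.6]  | in target frame (turn first) [-0.6 -0.6 -0.6]  turn [0.05 0.   0.02]
```

View pics/w1.png

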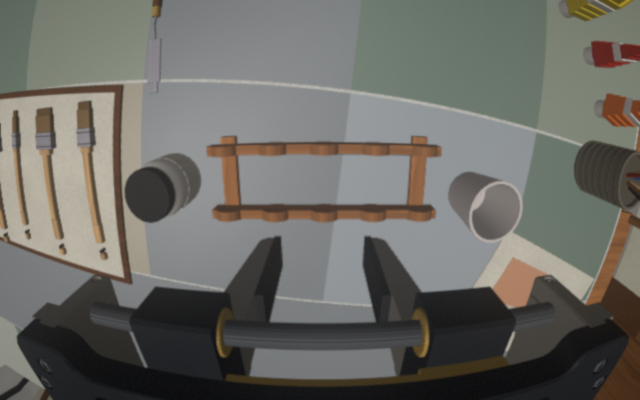

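The wrist image shows the rest at columns 208–441, with its far rail at row 149 and near rail at row 212. The jar is on its left and the pot on its right.

```bash
python3 - <<'E'
from wr import *
c=dict(np.load("/tmp/w1.npz")); P=wcloud(c)
print(P[250,330].round(4),P[149,323].round(4),P[212,325].round(4))
hsv=cv2.cvtColor(c["color"],cv2.COLOR_RGB2HSV).astype(int)
m=(hsv[...,1]>100)&(hsv[...,0]<20); m[:,:203]=0;m[:,445:]=0;m[:130]=0;m[225:]=0
v,u=np.nonzero(m&(P[...,2]>.022)&(P[...,2]<.05)); p=P[v,u]
c0=np.array([.541,-.2585]);a=np.radians(6.4);ex=np.array([np.cos(a),np.sin(a)]);ey=np.array([-np.sin(a),np.cos(a)])
s=(p[:,:2]-c0)@ex;t=(p[:,:2]-c0)@ey
for q in (s>0,s<0):
    k=np.polyfit(t[q],s[q],1); print("rail s at0",k[1].round(4),"slope deg",np.degrees(k[0]).round(2),"t ext",t[q].min().round(4),t[q].max().round(4))
    # top profile
    b=np.arange(-.14,.141,.01); print([int(1000*np.percentile(p[q,2][abs(t[q]-x)<.005],90)) for x in b])
im=c["color"][130:230,200:450,::-1]; cv2.imwrite("pics/w1c.png",cv2.resize(im,None,fx=3.2,fy=3.2,interpolation=cv2.INTER_CUBIC))
E
python3 mv.py 0.4855 0.301 0.2 -1.9
```

```text
[ 4.386e-01 -2.816e-01  2.000e-04] [ 0.5801 -0.2555  0.0397] [ 0.5064 -0.2663  0.0394]
rail s at0 0.0392 slope deg -0.18 t ext -0.1429 0.1385
[32, 40, 40, 38, 31, 31, 33, 40, 41, 38, 31, 31, 32, 40, 40, 38, 31, 31, 33, 39, 41, 38, 31, 31, 34, 40, 41, 38, 31]
rail s at0 -0.0403 slope deg -0.15 t ext -0.1423 0.1379
[35, 40, 40, 38, 31, 31, 33, 40, 40, 37, 31, 31, 33, 40, 40, 37, 31, 31, 33, 40, 41, 38, 31, 31, 34, 40, 40, 38, 30]
t 1.65 pos [ 0.5405 -0.2587  0.3024] F [-0.6 -0.5 -0.4] grip 49.6
 shift in tool now [-562.3   -8.   102.4]  | in target frame (turn first) [-557.5   73.5  102.4]  turn [0.05 0.   8.32]
```

View pics/w1c.png

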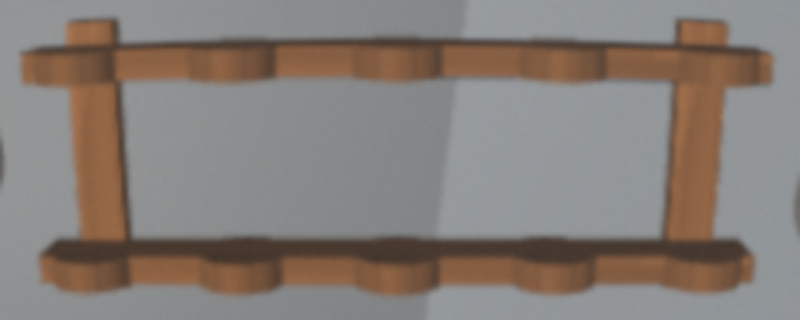

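Emit:
{"fn": "servo_tool", "kwargs": {"motion": [[0, 0, 0, 0, 0, 8.3], [-55.8, 7.4, 10, 0, 0, 0], [-55.8, 7.4, 10, 0, 0, 0], [-55.8, 7.4, 10, 0, 0, 0], [-55.8, 7.4, 10, 0, 0, 0], [-55.8, 7.4, 10, 0, 0, 0], [-55.8, 7.4, 10, 0, 0, 0], [-55.8, 7.4, 10, 0, 0, 0], [-55.8, 7.4, 10, 0, 0, 0], [-55.8, 7.4, 10, 0, 0, 0], [-55.8, 7.4, 10, 0, 0, 0], [0, 0, 0, 0, 0, 0]], "fingers": 40}}

```text
t: 3.15
tool_pos: [0.4852, 0.3037, 0.202]
tcp_rot: [[-0.031, -1.0, -0.0], [-1.0, 0.031, 0.0], [-0.0, 0.0, -1.0]]
contact_force: [-0.4, 0.2, -0.1]
grip_width: 0.435
```

```bash
python3 wr.py w2; python3 mv.py 0.4855 0.301 0.2 -1.9;python3 mv.py 0.4855 0.301 0.097 -1.9
```

```text
t 3.2 pos [0.4853 0.3021 0.2022] F [ 0.1 -0.9 -0.2] grip 40.0
 shift in tool now [ 1.  -0.2  2.2]  | in target frame (turn first) [ 1.  -0.2  2.2]  turn [ 0.04 -0.04  0.11]
t 3.2 pos [0.4853 0.3021 0.2022] F [ 0.1 -0.9 -0.2] grip 40.0
 shift in tool now [  1.   -0.3 105.2]  | in target frame (turn first) [  1.   -0.2 105.2]  turn [ 0.04 -0.04  0.11]
```

View pics/w2.png

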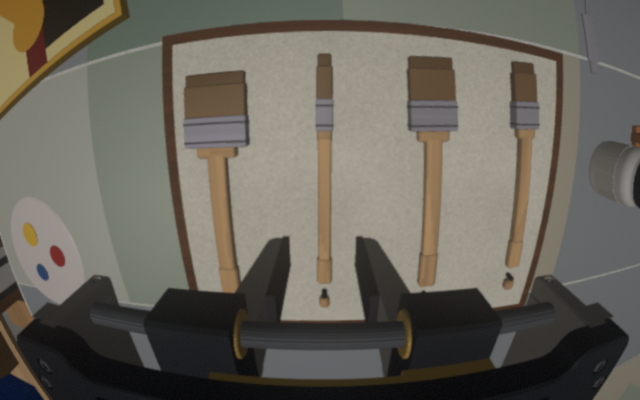

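The brush is at column 324, midway between the fingers (columns 290 and 357). I'll measure all four brushes from this view.

```bash
python3 - <<'E'
from wr import *
c=dict(np.load("/tmp/w2.npz")); P=wcloud(c)
hsv=cv2.cvtColor(c["color"],cv2.COLOR_RGB2HSV).astype(int)
wood=(hsv[...,0]<22)&(hsv[...,1]>85)&(hsv[...,2]>90)
for n,cx,cy in (("15",.4855,.301),("30",.492,.0933),("45",.486,.1987),("60",.4775,.3993)):
    q=P[(abs(P[...,1]-cy)<.013)&(abs(P[...,0]-cx)<.045)&(P[...,2]<.026)&(P[...,2]>.012)&wood]
    k=np.polyfit(q[:,0],q[:,1],1); print(n,len(q),"yaw",np.degrees(np.arctan(k[0])).round(2),"y@c",np.polyval(k,cx).round(4),"z",np.median(q[:,2]).round(4), "width", (np.percentile(q[:,1]-np.polyval(k,q[:,0]),98)-np.percentile(q[:,1]-np.polyval(k,q[:,0]),2)).round(4))
for n,u,vs in (("15",324,(54,98,131)),("45",432,(57,98,131)),("30",524,(63,100,129)),("60",216,(72,118,147))):
    print(n,[wray(c,u,v,.02).round(3)[:2].tolist() for v in vs])
E
```

```text
15 1059 yaw -1.81 y@c 0.3012 z 0.0188 width 0.0094
30 985 yaw 3.37 y@c 0.0953 z 0.0185 width 0.0126
45 1421 yaw 2.17 y@c 0.2003 z 0.0188 width 0.0142
60 1439 yaw -2.23 y@c 0.3988 z 0.0189 width 0.0155
15 [[0.617, 0.297], [0.579, 0.299], [0.551, 0.299]]
45 [[0.617, 0.203], [0.58, 0.204], [0.551, 0.204]]
30 [[0.623, 0.103], [0.586, 0.103], [0.557, 0.102]]
60 [[0.609, 0.391], [0.568, 0.394], [0.542, 0.396]]
```

Emit:
{"fn": "servo_tool", "kwargs": {"motion": [[0.8, 0, 40, 0, 0, 0], [0, 0, 40, 0, 0, 0], [0, 0, 20, 0, 0, 0], [0, 0, 4.5, 0, 0, 0], [0, 0, 0, 0, 0, 0]]}}

```text
t: 3.82
tool_pos: [0.486, 0.3002, 0.0988]
tcp_rot: [[-0.034, -0.999, 0.0], [-0.999, 0.034, 0.0], [-0.0, -0.0, -1.0]]
contact_force: [-0.8, 0.3, 0.1]
grip_width: 0.435
```

Emit:
{"fn": "servo_tool", "kwargs": {"motion": [[0, 0, 0, 0, 0, 0], [0, 0, 0, 0, 0, 0], [0, 0, 0, 0, 0, 0], [0, 0, 0, 0, 0, 0]], "fingers": 0, "force": 25}}

```text
t: 4.32
tool_pos: [0.4856, 0.3014, 0.0987]
tcp_rot: [[-0.032, -0.999, 0.001], [-0.999, 0.032, 0.0], [-0.0, -0.001, -1.0]]
contact_force: [-1.1, -1.1, 5.6]
grip_width: 0.127
```

```bash
python3 mv.py 0.5509 -0.3494 0.2 6.5
```

```text
t 4.33 pos [0.4856 0.3014 0.0987] F [-1.1 -1.1  5.6] grip 11.6
 shift in tool now [ 648.3  -86.3 -101.5]  | in target frame (turn first) [ 654.     8.8 -101.3]  turn [-0.04  0.02 -8.35]
```

Emit:
{"fn": "servo_tool", "kwargs": {"motion": [[0, 0, -30, 0, 0, 0], [0, 0, -50, 0, 0, 0], [0, 0, -21, 0, 0, -8.3], [40, 0.5, 0, 0, 0, 0], [54, 0.7, 0, 0, 0, 0], [55, 0.8, 0, 0, 0, 0], [55, 0.8, 0, 0, 0, 0], [55, 0.8, 0, 0, 0, 0], [55, 0.8, 0, 0, 0, 0], [55, 0.8, 0, 0, 0, 0], [55, 0.7, 0, 0, 0, 0], [55, 0.7, 0, 0, 0, 0]]}}

```text
t: 5.82
tool_pos: [0.5325, -0.1772, 0.1992]
tcp_rot: [[0.112, -0.994, 0.0], [-0.994, -0.112, 0.0], [-0.0, -0.0, -1.0]]
contact_force: [1.1, 0.4, -0.3]
grip_width: 0.127
```

Emit:
{"fn": "servo_tool", "kwargs": {"motion": [[55, 0.7, 0, 0, 0, 0], [55, 0.7, 0, 0, 0, 0], [45, 0.7, 0, 0, 0, 0], [20, 0, 0, 0, 0, 0], [0, 0, 0, 0, 0, 0], [0, 0, 0, 0, 0, 0]]}}

```text
t: 6.58
tool_pos: [0.5499, -0.348, 0.1989]
tcp_rot: [[0.113, -0.994, -0.001], [-0.994, -0.113, 0.001], [-0.001, 0.001, -1.0]]
contact_force: [0.1, 0.0, -0.5]
grip_width: 0.123
```

```bash
python3 mv.py 0.5509 -0.3494 0.1227 6.5; python3 wr.py w3
```

```text
t 6.58 pos [ 0.5499 -0.348   0.1989] F [ 0.1  0.  -0.5] grip 11.3
 shift in tool now [ 1.5 -0.9 76.2]  | in target frame (turn first) [ 1.5 -0.9 76.2]  turn [ 0.04  0.06 -0.02]
```

View pics/w3.png

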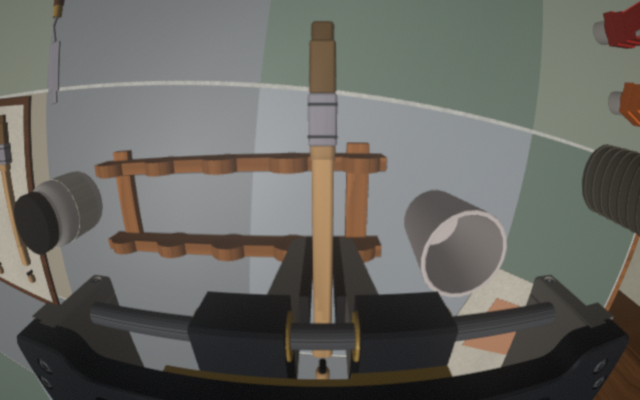

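The brush sits straight at column 322, over the hollow next to the pot. Next I'll lower it.

Emit:
{"fn": "servo_tool", "kwargs": {"motion": [[1.5, -0.9, 30, 0, 0, 0], [0, 0, 30, 0, 0, 0], [0, 0, 10, 0, 0, 0], [0, 0, 4, 0, 0, 0], [0, 0, 2, 0, 0, 0], [0, 0, 0, 0, 0, 0]]}}

```text
t: 7.38
tool_pos: [0.5515, -0.3512, 0.124]
tcp_rot: [[0.112, -0.994, 0.001], [-0.994, -0.112, -0.001], [0.001, -0.001, -1.0]]
contact_force: [0.7, -0.4, -0.3]
grip_width: 0.127
```

Emit:
{"fn": "servo_tool", "kwargs": {"motion": [[0, 0, 0.8, 0, 0, 0], [0, 0, 0, 0, 0, 0]]}}

```text
t: 7.62
tool_pos: [0.5512, -0.3511, 0.1226]
tcp_rot: [[0.112, -0.994, 0.0], [-0.994, -0.112, -0.0], [0.0, -0.0, -1.0]]
contact_force: [-0.7, -0.0, 0.2]
grip_width: 0.128
```

Emit:
{"fn": "servo_tool", "kwargs": {"motion": [[0, 0, 0.8, 0, 0, 0], [0, 0, 0, 0, 0, 0], [0, 0, 0, 0, 0, 0], [0, 0, 0, 0, 0, 0]], "fingers": 32}}

```text
t: 8.12
tool_pos: [0.5512, -0.351, 0.1216]
tcp_rot: [[0.112, -0.994, 0.0], [-0.994, -0.112, -0.0], [0.0, -0.0, -1.0]]
contact_force: [0.1, -0.8, 0.5]
grip_width: 0.346
```

Emit:
{"fn": "servo_tool", "kwargs": {"motion": [[0, 0, -15, 0, 0, 0], [0, 0, -30, 0, 0, 0], [0, 0, -35, 0, 0, 0], [0, 0, 0, 0, 0, 0], [0, 0, 0, 0, 0, 0]]}}

```text
t: 8.75
tool_pos: [0.551, -0.3509, 0.2018]
tcp_rot: [[0.112, -0.994, 0.0], [-0.994, -0.112, -0.0], [0.0, -0.0, -1.0]]
contact_force: [0.3, 0.5, -0.1]
grip_width: 0.352
```

```bash
python3 wr.py w4; python3 mv.py 0.4915 0.0945 0.2 3.3
```

```text
t 8.8 pos [ 0.5507 -0.3507  0.2011] F [-0.6  0.9  0. ] grip 32.0
 shift in tool now [-449.1    8.9    1.4]  | in target frame (turn first) [-447.9   33.5    1.1]  turn [0.04 0.03 3.14]
```

View pics/w4.png

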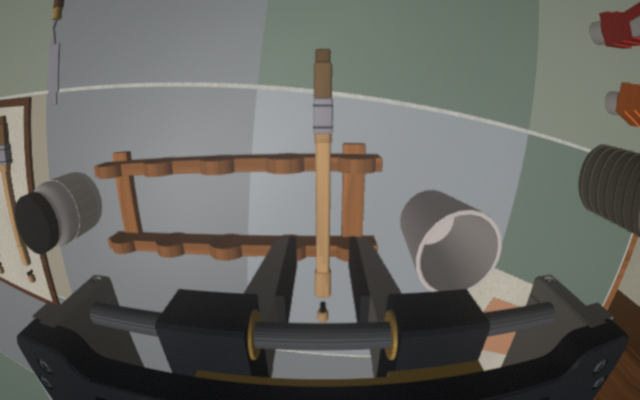

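```bash
cat > chk.py <<'E'
import sys
from wr import *
def chk(name,slots):
    c=dict(np.load(f"/tmp/{name}.npz")); P=wcloud(c)
    c0=np.array([.5407,-.260]);a=np.radians(6.5);ex=np.array([np.cos(a),np.sin(a)]);ey=np.array([-np.sin(a),np.cos(a)])
    S=(P[...,:2]-c0)@ex;T=(P[...,:2]-c0)@ey;Z=P[...,2]
    for k in slots:
        for s0 in (-.025,.0,.025,.055):
            m=(abs(S-s0)<.006)&(abs(T-k)<.025)&(Z>.033)&(Z<.06)
            if m.sum()>10: print(k,"s",s0,"t-off mm",((T[m].min()+T[m].max())/2-k).round(4)*1000,"w",(T[m].max()-T[m].min()).round(4),"z",np.median(Z[m]).round(4))
    # rail crest profile: hollow centres from half-height edges
    for nm,s0 in (("near",-.04),("far",.04)):
        m=(abs(S-s0)<.006)&(Z>.022)&(Z<.05)
        for cr in (-.12,-.06,0,.06,.12):
            q=m&(abs(T-cr)<.03)&(Z>.0365)&(abs(T-cr)<.020)
            if q.sum()>8: print(nm,"crest",cr,"centre off mm",round(1000*((T[q].min()+T[q].max())/2-cr),1),"s",S[q].mean().round(4))
chk(sys.argv[1],[float(x) for x in sys.argv[2:]])
E
python3 chk.py w4 -.09
```

```text
-0.09 s -0.025 t-off mm -2.3 w 0.0121 z 0.0422
-0.09 s 0.0 t-off mm -2.2 w 0.0117 z 0.0421
-0.09 s 0.025 t-off mm -2.3 w 0.0114 z 0.0422
-0.09 s 0.055 t-off mm -2.3 w 0.0127 z 0.0422
near crest -0.12 centre off mm 7.8 s -0.0403
near crest -0.06 centre off mm -11.3 s -0.0403
near crest 0 centre off mm -1.9 s -0.0399
near crest 0.06 centre off mm -1.7 s -0.0403
near crest 0.12 centre off mm -2.7 s -0.0401
far crest -0.12 centre off mm -0.4 s 0.0395
far crest -0.06 centre off mm -0.7 s 0.0396
far crest 0 centre off mm -1.1 s 0.0396
far crest 0.06 centre off mm -2.1 s 0.0396
far crest 0.12 centre off mm -1.9 s 0.0396
```

The first brush's handle lies level, top at 42.2 mm, and within about 1 mm of its hollow's centre. Next is the 30 mm brush.

Emit:
{"fn": "servo_tool", "kwargs": {"motion": [[-30, 2.2, 0, 0, 0, 3.1], [-52, 3.9, 0, 0, 0, 0], [-52, 3.9, 0, 0, 0, 0], [-52, 3.9, 0, 0, 0, 0], [-52, 3.9, 0, 0, 0, 0], [-52, 3.9, 0, 0, 0, 0], [-52, 3.9, 0, 0, 0, 0], [-52, 3.9, 0, 0, 0, 0], [-54, 4, 0, 0, 0, 0], [0, 0, 0, 0, 0, 0], [0, 0, 0, 0, 0, 0]], "fingers": 40}}

```text
t: 10.18
tool_pos: [0.4896, 0.0938, 0.2009]
tcp_rot: [[0.059, -0.998, -0.001], [-0.998, -0.059, -0.001], [0.0, 0.001, -1.0]]
contact_force: [0.5, 0.1, 0.6]
grip_width: 0.435
```

```bash
python3 mv.py 0.4915 0.0945 0.0985 3.3
```

```text
t 10.18 pos [0.4896 0.0938 0.2009] F [0.5 0.1 0.6] grip 40.0
 shift in tool now [ -0.6  -2.1 102.4]  | in target frame (turn first) [ -0.6  -1.9 102.4]  turn [ 0.08 -0.03  0.1 ]
```

Emit:
{"fn": "servo_tool", "kwargs": {"motion": [[-0.6, -2, 40, 0, 0, 0], [0, 0, 40, 0, 0, 0], [0, 0, 18, 0, 0, 0], [0, 0, 4.4, 0, 0, 0], [0, 0, 0, 0, 0, 0]]}}

```text
t: 10.8
tool_pos: [0.4922, 0.0939, 0.0993]
tcp_rot: [[0.057, -0.998, -0.0], [-0.998, -0.057, -0.0], [0.0, 0.0, -1.0]]
contact_force: [0.0, 0.6, -0.4]
grip_width: 0.436
```

Emit:
{"fn": "servo_tool", "kwargs": {"motion": [[0, 0, 0, 0, 0, 0], [0, 0, 0, 0, 0, 0], [0, 0, 0, 0, 0, 0], [0, 0, 0, 0, 0, 0]], "fingers": 0}}

```text
t: 11.3
tool_pos: [0.4923, 0.0948, 0.0997]
tcp_rot: [[0.058, -0.998, 0.001], [-0.998, -0.058, 0.0], [-0.0, -0.001, -1.0]]
contact_force: [-0.3, 0.5, 6.7]
grip_width: 0.142
```

```bash
python3 mv.py 0.5442 -0.291 0.2 6.5
```

```text
t 11.3 pos [0.4923 0.0948 0.0997] F [-0.3  0.5  6.7] grip 13.0
 shift in tool now [ 388.2  -29.4 -100.3]  | in target frame (turn first) [ 389.2   -7.9 -100.3]  turn [-0.05 -0.   -3.15]
```

Emit:
{"fn": "servo_tool", "kwargs": {"motion": [[0, 0, -30, 0, 0, 0], [0, 0, -50, 0, 0, 0], [0, 0, -20, 0, 0, -3.1], [45, -0.9, 0, 0, 0, 0], [55, -1.1, 0, 0, 0, 0], [55, -1.1, 0, 0, 0, 0], [55, -1.1, 0, 0, 0, 0], [55, -1.1, 0, 0, 0, 0], [55, -1.1, 0, 0, 0, 0], [45, -1, 0, 0, 0, 0], [24, -0.5, 0, 0, 0, 0], [0, 0, 0, 0, 0, 0]]}}

```text
t: 12.8
tool_pos: [0.5433, -0.2918, 0.1989]
tcp_rot: [[0.111, -0.994, -0.0], [-0.994, -0.111, 0.0], [-0.0, 0.0, -1.0]]
contact_force: [0.5, 0.7, -1.3]
grip_width: 0.148
```

Emit:
{"fn": "servo_tool", "kwargs": {"motion": [[0, 0, 0, 0, 0, 0]]}}

```text
t: 12.92
tool_pos: [0.5431, -0.2897, 0.1989]
tcp_rot: [[0.113, -0.994, -0.001], [-0.994, -0.113, 0.001], [-0.001, 0.001, -1.0]]
contact_force: [0.3, 0.1, 0.3]
grip_width: 0.148
```

```bash
python3 mv.py 0.5442 -0.291 0.1227 6.5;python3 wr.py w5
```

```text
t 12.93 pos [ 0.5431 -0.2897  0.1989] F [0.3 0.1 0.3] grip 13.6
 shift in tool now [ 1.5 -1.  76.2]  | in target frame (turn first) [ 1.4 -0.9 76.2]  turn [ 0.04  0.06 -0.04]
```

View pics/w5.png

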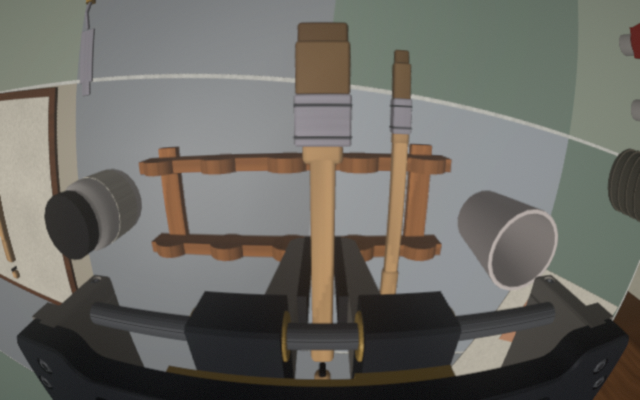

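The 30 mm brush hangs straight at column 322, and the first brush rests at column 400, undisturbed.

Emit:
{"fn": "servo_tool", "kwargs": {"motion": [[1, -0.9, 30, 0, 0, 0], [0, 0, 30, 0, 0, 0], [0, 0, 10, 0, 0, 0], [0, 0, 4, 0, 0, 0], [0, 0, 2.5, 0, 0, 0], [0, 0, 0, 0, 0, 0], [0, 0, 0, 0, 0, 0]]}}

```text
t: 13.85
tool_pos: [0.5447, -0.292, 0.1234]
tcp_rot: [[0.112, -0.994, 0.001], [-0.994, -0.112, -0.001], [0.001, -0.001, -1.0]]
contact_force: [0.5, 0.1, 0.3]
grip_width: 0.15
```

Emit:
{"fn": "servo_tool", "kwargs": {"motion": [[0, 0, 0.8, 0, 0, 0], [0, 0, 0, 0, 0, 0], [0, 0, 0, 0, 0, 0]]}}

```text
t: 14.22
tool_pos: [0.5448, -0.292, 0.1231]
tcp_rot: [[0.112, -0.994, 0.001], [-0.994, -0.112, -0.0], [0.001, -0.001, -1.0]]
contact_force: [-2.2, 1.3, 8.0]
grip_width: 0.149
```

Emit:
{"fn": "servo_tool", "kwargs": {"motion": [[0, 0, 0, 0, 0, 0], [0, 0, 0, 0, 0, 0], [0, 0, 0, 0, 0, 0], [0, 0, 0, 0, 0, 0]], "fingers": 34}}

```text
t: 14.72
tool_pos: [0.5444, -0.2918, 0.1217]
tcp_rot: [[0.112, -0.994, -0.0], [-0.994, -0.112, 0.0], [-0.0, 0.0, -1.0]]
contact_force: [-0.1, -0.2, -0.3]
grip_width: 0.37
```

Emit:
{"fn": "servo_tool", "kwargs": {"motion": [[0, 0, -15, 0, 0, 0], [0, 0, -30, 0, 0, 0], [0, 0, -33, 0, 0, 0], [0, 0, 0, 0, 0, 0], [0, 0, 0, 0, 0, 0]]}}

```text
t: 15.35
tool_pos: [0.5443, -0.2917, 0.2]
tcp_rot: [[0.112, -0.994, 0.0], [-0.994, -0.112, -0.0], [0.0, -0.0, -1.0]]
contact_force: [-0.3, 0.8, -1.0]
grip_width: 0.372
```

```bash
python3 wr.py w6; python3 chk.py w6 -.09 -.03; python3 mv.py 0.4855 0.1997 0.2 2.1
```

```text
-0.09 s -0.025 t-off mm -2.4 w 0.0124 z 0.0421
-0.09 s 0.0 t-off mm -2.3 w 0.0126 z 0.0422
-0.09 s 0.025 t-off mm -2.6 w 0.0119 z 0.0421
-0.09 s 0.055 t-off mm -2.2 w 0.0133 z 0.0421
-0.03 s -0.025 t-off mm -3.1 w 0.0129 z 0.0422
-0.03 s 0.0 t-off mm -2.7 w 0.0132 z 0.0422
-0.03 s 0.025 t-off mm -3.5 w 0.0146 z 0.0421
-0.03 s 0.055 t-off mm -3.1 w 0.0212 z 0.0421
near crest -0.12 centre off mm -0.2 s -0.0397
near crest -0.06 centre off mm 6.9 s -0.0403
near crest 0 centre off mm -10.8 s -0.0406
near crest 0.06 centre off mm -1.3 s -0.0398
near crest 0.12 centre off mm -1.5 s -0.0401
far crest -0.12 centre off mm -0.5 s 0.0399
far crest -0.06 centre off mm 3.5 s 0.0397
far crest 0 centre off mm -1.5 s 0.0397
far crest 0.06 centre off mm -1.3 s 0.0398
far crest 0.12 centre off mm -1.8 s 0.0397
t 15.4 pos [ 0.544  -0.2916  0.1993] F [ 0.2  0.4 -0.4] grip 34.0
 shift in tool now [-4.947e+02  3.000e+00 -4.000e-01]  | in target frame (turn first) [-493.1   40.4   -0.7]  turn [0.05 0.03 4.34]
```

Both brushes are level at 42.2 mm. Next is the 45 mm brush.

Emit:
{"fn": "servo_tool", "kwargs": {"motion": [[0, 0, 0, 0, 0, 4.3], [-54, 4.4, 0, 0, 0, 0], [-55, 4.5, 0, 0, 0, 0], [-55, 4.5, 0, 0, 0, 0], [-55, 4.5, 0, 0, 0, 0], [-55, 4.5, 0, 0, 0, 0], [-55, 4.5, 0, 0, 0, 0], [-55, 4.5, 0, 0, 0, 0], [-55, 4.5, 0, 0, 0, 0], [-54, 4.5, 0, 0, 0, 0], [0, 0, 0, 0, 0, 0], [0, 0, 0, 0, 0, 0]], "fingers": 40}}

```text
t: 16.9
tool_pos: [0.485, 0.199, 0.199]
tcp_rot: [[0.038, -0.999, -0.002], [-0.999, -0.038, -0.001], [0.001, 0.002, -1.0]]
contact_force: [0.4, 0.9, 1.1]
grip_width: 0.434
```

```bash
python3 mv.py 0.4855 0.1997 0.099 2.1
```

```text
t 16.9 pos [0.485 0.199 0.199] F [0.4 0.9 1.1] grip 39.9
 shift in tool now [ -0.8  -0.7 100. ]  | in target frame (turn first) [ -0.7  -0.5 100. ]  turn [ 0.1  -0.06  0.1 ]
```

Emit:
{"fn": "servo_tool", "kwargs": {"motion": [[-0.7, -0.6, 40, 0, 0, 0], [0, 0, 40, 0, 0, 0], [0, 0, 16, 0, 0, 0], [0, 0, 4, 0, 0, 0], [0, 0, 0, 0, 0, 0]]}}

```text
t: 17.52
tool_pos: [0.4869, 0.1998, 0.1006]
tcp_rot: [[0.037, -0.999, 0.001], [-0.999, -0.037, 0.0], [-0.0, -0.001, -1.0]]
contact_force: [-0.1, -0.5, -0.7]
grip_width: 0.438
```

Emit:
{"fn": "servo_tool", "kwargs": {"motion": [[0, 0, 0, 0, 0, 0], [0, 0, 0, 0, 0, 0], [0, 0, 0, 0, 0, 0], [0, 0, 0, 0, 0, 0]], "fingers": 0}}

```text
t: 18.02
tool_pos: [0.4866, 0.2002, 0.1005]
tcp_rot: [[0.037, -0.999, 0.001], [-0.999, -0.037, 0.0], [-0.0, -0.001, -1.0]]
contact_force: [-0.9, -0.8, 6.1]
grip_width: 0.167
```

```bash
python3 mv.py 0.5374 -0.230 0.2 6.5
```

```text
t 18.02 pos [0.4866 0.2002 0.1005] F [-0.9 -0.8  6.1] grip 15.3
 shift in tool now [431.8 -34.8 -99.6]  | in target frame (turn first) [433.2  -1.8 -99.5]  turn [-0.05  0.01 -4.35]
```

Emit:
{"fn": "servo_tool", "kwargs": {"motion": [[0, 0, -30, 0, 0, 0], [0, 0, -50, 0, 0, 0], [0, 0, -20, 0, 0, -4.3], [45, -0.2, 0, 0, 0, 0], [54, -0.2, 0, 0, 0, 0], [55, -0.2, 0, 0, 0, 0], [55, -0.2, 0, 0, 0, 0], [55, -0.2, 0, 0, 0, 0], [55, -0.2, 0, 0, 0, 0], [55, -0.2, 0, 0, 0, 0], [40, -0.2, 0, 0, 0, 0], [19, -0.2, 0, 0, 0, 0]]}}

```text
t: 19.52
tool_pos: [0.5365, -0.2319, 0.1998]
tcp_rot: [[0.11, -0.994, -0.0], [-0.994, -0.11, -0.0], [0.0, 0.0, -1.0]]
contact_force: [0.9, 0.1, -0.8]
grip_width: 0.169
```

Emit:
{"fn": "servo_tool", "kwargs": {"motion": [[0, 0, 0, 0, 0, 0], [0, 0, 0, 0, 0, 0]]}}

```text
t: 19.77
tool_pos: [0.5363, -0.2287, 0.1997]
tcp_rot: [[0.113, -0.994, -0.001], [-0.994, -0.113, 0.001], [-0.001, 0.001, -1.0]]
contact_force: [-0.6, 0.1, -0.9]
grip_width: 0.168
```

```bash
python3 mv.py 0.5374 -0.230 0.1235 6.5;python3 wr.py w7
```

```text
t 19.77 pos [ 0.5363 -0.2287  0.1997] F [-0.6  0.1 -0.9] grip 15.4
 shift in tool now [ 1.5 -1.  76.2]  | in target frame (turn first) [ 1.4 -1.  76.2]  turn [ 0.04  0.05 -0.03]
```

View pics/w7.png

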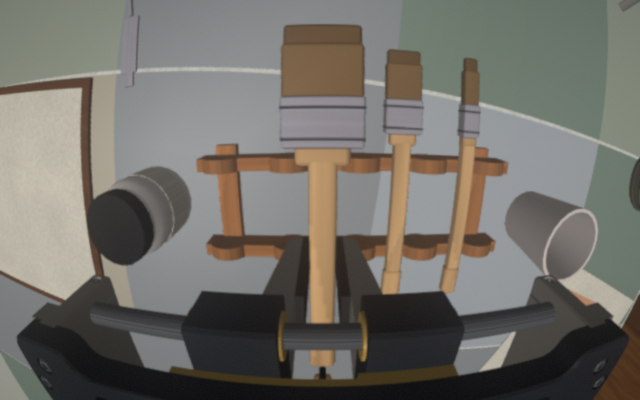

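The 45 mm brush hangs straight at column 322 over the third hollow, with the other two to its right.

Emit:
{"fn": "servo_tool", "kwargs": {"motion": [[0.2, -0.9, 30, 0, 0, 0], [0, 0, 30, 0, 0, 0], [0, 0, 10, 0, 0, 0], [0, 0, 4, 0, 0, 0], [0, 0, 2.5, 0, 0, 0], [0, 0, 0.5, 0, 0, 0], [0, 0, 0, 0, 0, 0]]}}

```text
t: 20.7
tool_pos: [0.538, -0.2301, 0.1239]
tcp_rot: [[0.112, -0.994, 0.001], [-0.994, -0.112, -0.0], [0.0, -0.001, -1.0]]
contact_force: [-0.2, 3.0, 5.8]
grip_width: 0.17
```

Emit:
{"fn": "servo_tool", "kwargs": {"motion": [[0, 0, 0, 0, 0, 0], [0, 0, 0, 0, 0, 0], [0, 0, 0, 0, 0, 0], [0, 0, 0, 0, 0, 0]], "fingers": 36}}

```text
t: 21.2
tool_pos: [0.5374, -0.2302, 0.1228]
tcp_rot: [[0.112, -0.994, -0.0], [-0.994, -0.112, 0.0], [-0.0, 0.0, -1.0]]
contact_force: [-0.7, -0.8, -0.7]
grip_width: 0.392
```

Emit:
{"fn": "servo_tool", "kwargs": {"motion": [[0, 0, -15, 0, 0, 0], [0, 0, -30, 0, 0, 0], [0, 0, -32, 0, 0, 0], [0, 0, 0, 0, 0, 0], [0, 0, 0, 0, 0, 0]]}}

```text
t: 21.82
tool_pos: [0.5373, -0.23, 0.2]
tcp_rot: [[0.112, -0.994, 0.0], [-0.994, -0.112, -0.0], [0.0, -0.0, -1.0]]
contact_force: [-0.0, -0.3, -0.1]
grip_width: 0.389
```

```bash
python3 wr.py w8; python3 chk.py w8 -.09 -.03 .03; python3 mv.py 0.476 0.3988 0.2 -2.1
```

```text
-0.09 s -0.025 t-off mm -2.0 w 0.0126 z 0.0419
-0.09 s 0.0 t-off mm -2.2 w 0.0122 z 0.0418
-0.09 s 0.025 t-off mm -2.4 w 0.0126 z 0.0419
-0.09 s 0.055 t-off mm -1.8 w 0.0127 z 0.042
-0.03 s -0.025 t-off mm -3.1 w 0.0147 z 0.042
-0.03 s 0.0 t-off mm -2.9 w 0.0138 z 0.0422
-0.03 s 0.025 t-off mm -2.7 w 0.0136 z 0.0422
-0.03 s 0.055 t-off mm -2.9 w 0.0217 z 0.0422
0.03 s -0.025 t-off mm -0.9 w 0.0162 z 0.0421
0.03 s 0.0 t-off mm -1.0 w 0.0158 z 0.0421
0.03 s 0.025 t-off mm -1.0 w 0.0153 z 0.0422
0.03 s 0.055 t-off mm -0.6 w 0.0298 z 0.0422
near crest -0.12 centre off mm -0.3 s -0.0401
near crest -0.06 centre off mm -0.1 s -0.0399
near crest 0 centre off mm 7.3 s -0.0404
near crest 0.06 centre off mm -9.3 s -0.0405
near crest 0.12 centre off mm -0.8 s -0.04
far crest -0.12 centre off mm 0.2 s 0.0399
far crest -0.06 centre off mm 4.0 s 0.0398
far crest 0 centre off mm -1.0 s 0.0398
far crest 0.06 centre off mm -1.1 s 0.0398
far crest 0.12 centre off mm -1.2 s 0.0398
t 21.88 pos [ 0.537  -0.2299  0.1994] F [ 0.5  1.  -0.3] grip 35.8
 shift in tool now [-6.316e+02 -9.900e+00 -3.000e-01]  | in target frame (turn first) [-6.26e+02  8.40e+01 -6.00e-01]  turn [0.05 0.03 8.54]
```

The third brush is also level. Next is the widest.

Emit:
{"fn": "servo_tool", "kwargs": {"motion": [[0, 0, 0, 0, 0, 8.5], [-54, 7.2, 0, 0, 0, 0], [-54, 7.2, 0, 0, 0, 0], [-54, 7.2, 0, 0, 0, 0], [-54, 7.2, 0, 0, 0, 0], [-54, 7.2, 0, 0, 0, 0], [-54, 7.2, 0, 0, 0, 0], [-54, 7.2, 0, 0, 0, 0], [-54, 7.2, 0, 0, 0, 0], [-54, 7.2, 0, 0, 0, 0], [-54, 7.2, 0, 0, 0, 0], [-54, 7.2, 0, 0, 0, 0]], "fingers": 42}}

```text
t: 23.38
tool_pos: [0.4788, 0.3678, 0.1987]
tcp_rot: [[-0.036, -0.999, -0.002], [-0.999, 0.036, -0.001], [0.001, 0.002, -1.0]]
contact_force: [0.3, -1.7, -0.2]
grip_width: 0.459
```

Emit:
{"fn": "servo_tool", "kwargs": {"motion": [[-32, 4.6, 0, 0, 0, 0], [0, 0, 0, 0, 0, 0], [0, 0, 0, 0, 0, 0]]}}

```text
t: 23.75
tool_pos: [0.4758, 0.3976, 0.1988]
tcp_rot: [[-0.036, -0.999, -0.002], [-0.999, 0.036, -0.002], [0.002, 0.002, -1.0]]
contact_force: [0.7, -0.5, 0.4]
grip_width: 0.456
```

```bash
python3 mv.py 0.476 0.3988 0.099 -2.1
```

```text
t 23.75 pos [0.4758 0.3976 0.1988] F [ 0.7 -0.5  0.4] grip 41.9
 shift in tool now [-1.4 -0.3 99.8]  | in target frame (turn first) [-1.2 -0.2 99.8]  turn [ 0.09 -0.1   0.06]
```

Emit:
{"fn": "servo_tool", "kwargs": {"motion": [[-1, 0, 40, 0, 0, 0], [0, 0, 40, 0, 0, 0], [0, 0, 16, 0, 0, 0], [0, 0, 4, 0, 0, 0], [0, 0, 0, 0, 0, 0]]}}

```text
t: 24.38
tool_pos: [0.4769, 0.3995, 0.1008]
tcp_rot: [[-0.036, -0.999, 0.001], [-0.999, 0.036, 0.001], [-0.001, -0.001, -1.0]]
contact_force: [0.9, 0.6, -0.3]
grip_width: 0.456
```

Emit:
{"fn": "servo_tool", "kwargs": {"motion": [[0, 0, 0, 0, 0, 0], [0, 0, 0, 0, 0, 0], [0, 0, 0, 0, 0, 0], [0, 0, 0, 0, 0, 0]], "fingers": 0, "force": 30}}

```text
t: 24.88
tool_pos: [0.4766, 0.3998, 0.1006]
tcp_rot: [[-0.036, -0.999, 0.001], [-0.999, 0.036, 0.001], [-0.001, -0.001, -1.0]]
contact_force: [-1.5, -1.1, 6.0]
grip_width: 0.187
```

```bash
python3 mv.py 0.5305 -0.1706 0.2 6.5
```

```text
t 24.88 pos [0.4766 0.3998 0.1006] F [-1.5 -1.1  6. ] grip 17.2
 shift in tool now [568.  -74.4 -99.8]  | in target frame (turn first) [572.8  11.  -99.4]  turn [-0.05  0.04 -8.55]
```

Emit:
{"fn": "servo_tool", "kwargs": {"motion": [[0, 0, -30, 0, 0, 0], [0, 0, -50, 0, 0, 0], [0, 0, -40, 0, 0, -8.5], [45, 0.9, 0, 0, 0, 0], [54, 1, 0, 0, 0, 0], [54, 1, 0, 0, 0, 0], [54, 1, 0, 0, 0, 0], [54, 1, 0, 0, 0, 0], [54, 1, 0, 0, 0, 0], [54, 1, 0, 0, 0, 0], [54, 1, 0, 0, 0, 0], [54, 1, 0, 0, 0, 0]]}}

```text
t: 26.38
tool_pos: [0.5208, -0.0772, 0.2199]
tcp_rot: [[0.112, -0.994, 0.0], [-0.994, -0.112, 0.0], [-0.0, -0.0, -1.0]]
contact_force: [1.0, 0.1, -1.5]
grip_width: 0.187
```

Emit:
{"fn": "servo_tool", "kwargs": {"motion": [[50, 1, 0, 0, 0, 0], [30, 1, 0, 0, 0, 0], [15, 0, 0, 0, 0, 0], [0, 0, 0, 0, 0, 0], [0, 0, 0, 0, 0, 0]]}}

```text
t: 27.0
tool_pos: [0.5294, -0.1691, 0.2197]
tcp_rot: [[0.113, -0.994, -0.001], [-0.994, -0.113, 0.0], [-0.001, 0.0, -1.0]]
contact_force: [-0.1, 0.6, -0.8]
grip_width: 0.189
```

```bash
python3 mv.py 0.5305 -0.1706 0.1236 6.5;python3 wr.py w9
```

```text
t 27.0 pos [ 0.5294 -0.1691  0.2197] F [-0.1  0.6 -0.8] grip 17.4
 shift in tool now [ 1.7 -0.9 96.1]  | in target frame (turn first) [ 1.7 -0.9 96.1]  turn [ 0.03  0.03 -0.02]
```

View pics/w9.png

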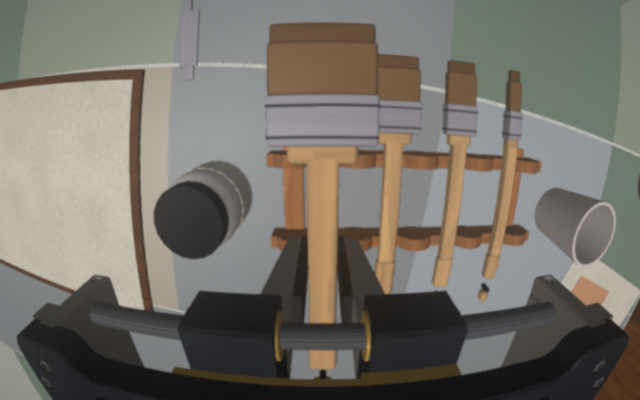

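The wide brush is straight at column 322 and over the last hollow. The jar (column 205) is clear on the left, and the 45 mm brush's ferrule is on the right.

Emit:
{"fn": "servo_tool", "kwargs": {"motion": [[0.3, -0.9, 40, 0, 0, 0], [0, 0, 30, 0, 0, 0], [0, 0, 14, 0, 0, 0], [0, 0, 6, 0, 0, 0], [0, 0, 3, 0, 0, 0], [0, 0, 3, 0, 0, 0], [0, 0, 0, 0, 0, 0], [0, 0, 0, 0, 0, 0]]}}

```text
t: 28.05
tool_pos: [0.5307, -0.1704, 0.1242]
tcp_rot: [[0.112, -0.994, 0.001], [-0.994, -0.112, -0.0], [0.0, -0.001, -1.0]]
contact_force: [0.4, 0.1, -0.2]
grip_width: 0.191
```

Emit:
{"fn": "servo_tool", "kwargs": {"motion": [[0, 0, 0, 0, 0, 0], [0, 0, 0, 0, 0, 0], [0, 0, 0, 0, 0, 0], [0, 0, 0, 0, 0, 0]], "fingers": 38}}

```text
t: 28.55
tool_pos: [0.5306, -0.1703, 0.1239]
tcp_rot: [[0.112, -0.994, 0.0], [-0.994, -0.112, -0.0], [0.0, -0.0, -1.0]]
contact_force: [-0.1, 0.3, -0.3]
grip_width: 0.412
```

Emit:
{"fn": "servo_tool", "kwargs": {"motion": [[0, 0, -15, 0, 0, 0], [0, 0, -30, 0, 0, 0], [0, 0, -35, 0, 0, 0], [0, 0, 0, 0, 0, 0], [0, 0, 0, 0, 0, 0]]}}

```text
t: 29.18
tool_pos: [0.5304, -0.1703, 0.2041]
tcp_rot: [[0.112, -0.994, 0.0], [-0.994, -0.112, -0.0], [0.0, -0.0, -1.0]]
contact_force: [0.1, -0.0, -0.2]
grip_width: 0.41
```

```bash
python3 wr.py w10; python3 chk.py w10 -.09 -.03 .03 .09
```

```text
-0.09 s -0.025 t-off mm -1.8 w 0.0123 z 0.0416
-0.09 s 0.0 t-off mm -2.1 w 0.0132 z 0.0419
-0.09 s 0.025 t-off mm -1.5 w 0.0123 z 0.0418
-0.09 s 0.055 t-off mm -1.8 w 0.0147 z 0.0416
-0.03 s -0.025 t-off mm -2.8 w 0.0148 z 0.0421
-0.03 s 0.0 t-off mm -2.7 w 0.014 z 0.0419
-0.03 s 0.025 t-off mm -2.9 w 0.0142 z 0.0421
-0.03 s 0.055 t-off mm -2.7 w 0.0217 z 0.042
0.03 s -0.025 t-off mm -0.7 w 0.0155 z 0.0422
0.03 s 0.0 t-off mm -0.6 w 0.0165 z 0.0421
0.03 s 0.025 t-off mm -0.6 w 0.0167 z 0.0421
0.03 s 0.055 t-off mm -0.2 w 0.0288 z 0.0422
0.09 s -0.025 t-off mm -1.3 w 0.0175 z 0.0422
0.09 s 0.0 t-off mm -0.9 w 0.0177 z 0.0421
0.09 s 0.025 t-off mm -0.9 w 0.0172 z 0.0424
0.09 s 0.055 t-off mm -0.8 w 0.0375 z 0.0423
near crest -0.12 centre off mm 0.3 s -0.0398
near crest -0.06 centre off mm -1.0 s -0.04
near crest 0 centre off mm -0.3 s -0.0399
near crest 0.06 centre off mm 10.9 s -0.0397
near crest 0.12 centre off mm -7.6 s -0.0397
far crest -0.12 centre off mm 1.0 s 0.04
far crest -0.06 centre off mm 4.0 s 0.0398
far crest 0 centre off mm 0.2 s 0.0398
far crest 0.06 centre off mm -0.4 s 0.0396
far crest 0.12 centre off mm -1.3 s 0.0395
```

View pics/w10.png

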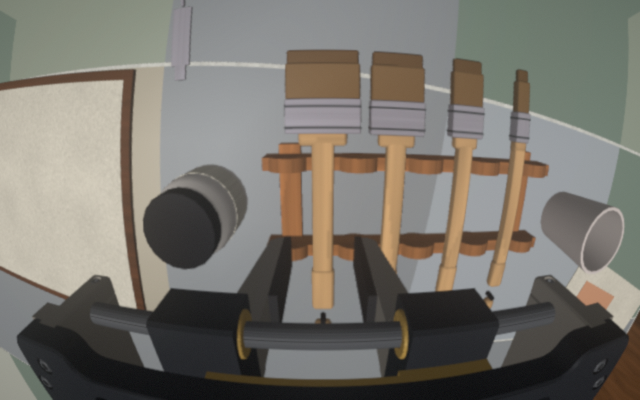

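All four brushes are level in their hollows with the fingers clear. I'll take one overall look to check the bystanders, then hand in.

```bash
python3 - <<'E'
from station import bot
import cv2,numpy as np
c=bot.read_camera("scene"); a=c["color"][120:320,100:350,::-1]; b=np.load("/tmp/scene.npz")["color"][120:320,100:350,::-1]
cv2.imwrite("pics/end.png",cv2.resize(np.hstack([b,a]),None,fx=1.6,fy=1.6))
E
```

```text
(no output)
```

View pics/end.png

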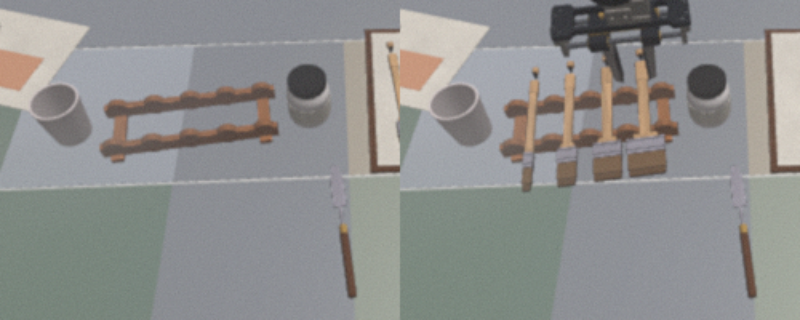

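The pot, jar and knife look unmoved (start on the left, now on the right). The brushes lie 15, 30, 45, 60 starting from the pot.

```bash
python3 -c "
from station import bot
print(bot.job_done())"
```

```text
the job is handed in; nothing more can be done
None
```

All four brushes are in the rest in order of width: the 15 mm one next to the rinsing pot, then 30, 45 and 60 mm at the jar end. I handed the job in at about 29 s of the 109 s allowed.

- **Lying flat:** in the last wrist picture every handle is level, with its top at about 42 mm. That is what a 12 mm handle on the 30 mm floors should read.
- **In the hollows:** each handle is within about 3 mm of its hollow's centre as I measured it, against 5 to 8 mm of slack depending on the brush. The bristles point away from the robot, out over the far rail.
- **Other things on the table:** the pot, jar and knife look unmoved when I compare the scene pictures from before and after; I did not measure their positions. The gripper is open and clear of everything.
- **Forces:** the readings after each move stayed under about 9 N at the wrist.
- **Disagreement:** the wrist and top cameras differed by about 2 mm on where the rest lies along its length, and I used a value in between. Some of the rail-crest positions in the last check were off by up to about 11 mm, probably because handles hid those crests or were mistaken for them, so I ignored those.

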